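# Find the tin that rattles and hold it out

### The arm

A 7-joint arm with a two-finger parallel gripper is mounted at the origin on the work surface. World frame = base frame: x ahead of the robot, y to its left, z up, the work surface at z = 0. Lengths are in m, angles in degrees, forces in N, time in s.
With the tool pointing down it reaches from about 0.425 to 0.875 m from the base axis. Payload 4.7 kg.
Tool frame: the origin (TCP) lies between the finger pads; the fingertips stand 8 mm ahead of it and the grasp point (between the pads) lies 11 mm behind it (env.tip_extent is the distance from the TCP to the fingertips, in m); z points along the fingers, y is the line along which they close (so a half turn about z gives the same grasp; the last joint's range is limited). The gripper opens to 87 mm and grips with 3 to 60 N. Pads are 19 mm wide; open, the fingers measure 117 mm over their backs; the gripper's body (75 mm by 190 mm) begins 51 mm behind the grasp point.
Start: joints at [-68.921, 18.392, -4.016, 83.108, 1.295, 78.541, -3.26], TCP at [0.225, 0.61, 0.231] pointing down, gripper open.
Joint ranges: [-163.93, 163.93], [-17.29, 119.83], [-79.2, 71.16], [3.27, 140.29], [-89.18, 269.18], [5.43, 117.66], [-154.24, 154.24]. Speed limits (degrees/s): [147.25, 147.25, 180, 180, 180, 180, 180].

### API

Orientations are given as [roll, pitch, yaw] about the fixed x, y, z axes, in that order (R = Rz(yaw) Ry(pitch) Rx(roll)).
In Python, from cell import sensors, vision, workorder, env gives the robot as it stands.
- The arm moves only by the tool drive_tool, never from a script. Its argument "moves" is a list of rows, each an object of numbers: "x", "y", "z": the shift along the tool's x, y, z in mm; "rx", "ry", "rz": the turn, a rotation vector about the tool's x, y, z in rad; "fingers": the closure, from -1 (fully open) to 1 (shut). In form: [{"x": .., "y": .., "z": .., "rx": .., "ry": .., "rz": .., "fingers": ..}, ...]. A call has 1 to 20 rows; each row is the pose to reach, as a shift and turn from the pose commanded when the call began, along the tool's axes at that moment; what a row does not reach only later rows make up. A row lasts 1/8 s, in which the tool goes at most 62.5 mm and 10.7 degrees, less where a joint would pass 70% of its speed; a pose out of reach is approached as far as the arm can. A call with a gripper value outside its range is refused whole. The fingers move at their own pace and stop on an object; "force" is the grip in N (left out, the last holds). Time passes only in rows, so rows that repeat a pose let the fingers close. It gives the time, the measured TCP pose, the force, the opening and the grip force at its end, in the units of the state.
- sensors.get_obs(): the state, without advancing time (a new reading comes with each control period).
- vision.read_camera(name): name is "scene" or "top"; returns a dict with "image" (420x560x3 uint8, red, green, blue), "fx", "fy", "cx", "cy" (pixels), "R" (3x3) and "t" (3): a world point X has camera coordinates R X + t. Camera axes: x right, y down, z forward; pixel columns grow to the right and rows downward; lengths in m; the calibration is good to about 2 mm. A picture is of the moment at which its call begins. There is no depth.
- workorder.sign_off(): hands the job in; it is judged then, once.
The state is a dict: "time_s": time; "qpos": joint angles; "joint_velocities": joint speeds; "effort": joint torques, N m; "tool_pos": TCP position; "tool_rot": TCP orientation; "force": force on the tool from outside, world axes, zero at the start; "wrist_torque": the same for the moment, N m; "grip_width": finger opening in m; "grasp_force": force on a finger pad.
Only numpy, scipy, OpenCV 4.12 (cv2) and the standard library are available. Lean on these libraries where they do the work, as an engineer would, in place of code of your own. Each camera call takes 0.05 s, during which the arm holds its last target. There are 200 camera calls.

### The job

Of the three sealed tins in the tray, one has a single part loose inside it and rattles; the other two are packed tight. From left to right as seen from the robot, lift each tin out and shake it briskly from end to end or rock it end over end by at least 20 degrees, setting it back upright in its own place before you take the next; then take the one that rattles and hold it out over the middle of the round cork mat, upright, still and a hand's breadth or so above it. Finish while holding it there in the gripper, with the other two tins standing in their own places and the jar, the hammer and the shoe last left alone.

Things in the scene. Friction and masses are not known exactly. Their poses are not given: they have to be found in the camera images.
- tin_left: Left (+y) of three identical sealed tins in the tray, plain aluminium with a brighter lid band. Outside 105 mm long (its x), 54 mm wide (its y), 60 mm high (its z), 0.42 to 0.49 kg with contents. Origin: centre of its underside. Grip it across the 54 mm width (its y) from above. Any one of the three tins may be the one that rattles.
- tin_middle: Middle tin, same make as tin_left. Inside exactly one of the three tins a steel roller (36 mm diameter, 36 mm long, 0.28 kg) lies loose and rolls about 60 mm along the tin's length (its x), knocking on the end walls; in the other two a block of the same mass fills the length and width with under 1 mm of play. The tins' own masses differ a little.
- tin_right: Right (-y) tin, same make as tin_left. A loose roller is felt as knocks in the tool force after a quick stop along the tin's x, or as a moment: when the held tin is tilted about its y axis, the roller runs to the lower end and stays there, which shifts the loaded tin's centre of mass about 19 mm that way from the middle; a packed tin shows none of this.
- tray: Fixed low plywood tray, 130 mm (x) by 395 mm (y), floor 5 mm thick; rims and dividers 5 to 6 mm thick reach 12 mm above the table and make three places 118 by 125 mm, side by side along its y, 130 mm apart. Origin: centre of its underside, on the table. The tins stand in the middle of the places, long side along the tray's x.
- place_left (a point): Centre of the left place's floor, 5 mm above the table (robot's left, +y).
- place_middle (a point): Centre of the middle place's floor, 5 mm above the table (middle).
- place_right (a point): Centre of the right place's floor, 5 mm above the table (robot's right, -y).
- mat: Fixed round cork mat, 120 mm across, 3 mm thick, on the table beyond the tray. Origin: centre of its underside.
- glue: Bystander: white jar with a black lid, 60 mm across, 130 mm high, standing on the table to the left. Origin: centre of its underside.
- hammer: Bystander: hammer lying on the table to the right. Origin: under its middle, on the table.
- last: Bystander: wooden shoe last, about 200 mm long, 75 mm wide, 90 mm high, on the table at the far left. Origin: underside, near its middle.
There are look-alikes about, which are no part of the job. What is shaped like the tin_right but red or turquoise is not meant.

How it is judged:
By the outcome, as a careful person would: the job done as asked, in the order asked, and still so for the second after the job is handed in, while the arm keeps its last pose, push and grip.
It also fails if it takes over 72 s, if anything falls off the work surface, if the arm or the gripper's body presses on something with over 40 N, if the wrist force passes 120 N, or if a joint passes its speed limit or range.

## Working session

There is one attempt and no reset: what is moved stays moved. The work goes in short steps, Python scripts to look and compute and a tool call to move; the robot and the scene stay as the last step left them, time stands still between calls to the robot, and variables do not carry over. Pictures are saved under pics/ and viewed, at most 10 in all, crops included, and the job is handed in when it is done.

Besides the shell and the picture viewer there is one more tool, called after "Call:" in YAML: its name, and indented under it one key for each argument. drive_tool: Moves the arm, as the interface text tells. Its arguments: {"type":"object","properties":{"moves":{"type":"array"},"force":{"type":"number"}},"required":["moves"]}

```bash
mkdir -p pics; ls; python3 - <<'E'
from cell import sensors, vision, workorder, env
import cv2
for n in("scene","top"):
    c=vision.read_camera(n); cv2.imwrite(f"pics/{n}0.png",c["image"][:,:,::-1]); print(n,{k:c[k] for k in c if k!="image"})
print(sensors.get_obs(), env.tip_extent)
E
```

```text
pics
scene {'fx': 516.0858015044843, 'fy': 516.0858015044843, 'cx': 286.25164522412757, 'cy': 209.21111797960404, 'R': array([[ 0.73028993,  0.68312077, -0.00475843],
       [ 0.5750495 , -0.61848674, -0.53552985],
       [-0.36877458,  0.38835572, -0.84450289]]), 't': array([-0.43393638, -0.25895681,  1.71142589])}
top {'fx': 394.6020581484243, 'fy': 394.6020581484243, 'cx': 283.37345545553694, 'cy': 204.85409009433496, 'R': array([[ 0.01865857, -0.99976661,  0.01088942],
       [-0.99744131, -0.01936473, -0.06881744],
       [ 0.06901225, -0.00957753, -0.99756984]]), 't': array([0.05425693, 0.55931705, 0.96661698])}
{'time_s': 0.1, 'qpos': array([-68.91918435,  18.43381913,  -4.01672797,  83.16846087,
         1.29688686,  78.53906541,  -3.26018816]), 'joint_velocities': array([-0.00551507, -0.05682399,  0.08870397, -0.18562205, -0.02293154,
        0.0210218 , -0.02084809]), 'effort': array([ 5.99714190e-05, -4.92570198e+01, -4.05913582e-01, -3.13401389e+01,
       -6.43122476e-02,  3.94118449e-02,  5.97214898e-05]), 'tool_pos': array([0.22509997, 0.60927314, 0.22957748]), 'tool_rot': array([-1.79903995e+02,  6.87000237e-03,  1.59730120e+02]), 'force': array([-0.44625176,  0.13294021, -0.46805308]), 'wrist_torque': array([ 0.03756515, -0.02337709,  0.01925904]), 'grasp_force': 0.0, 'grip_width': 0.08684527881613373} 0.008
```

View pics/scene0.png

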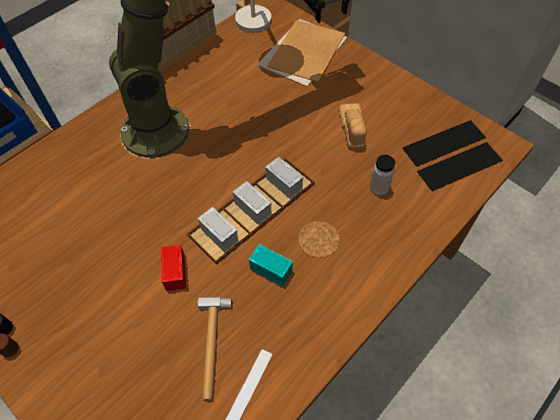

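View pics/top0.png

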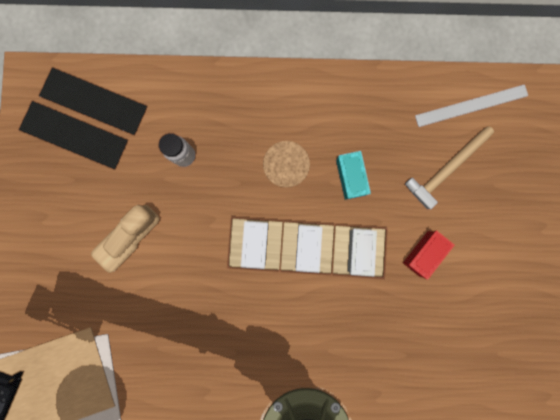

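The scene view shows the three tins in the tray (218,229), (252,201) and (284,176), with the mat at (319,239). In the top view the tins are at (255,245), (309,248) and (363,252), and the mat is at (287,164). The red and turquoise look-alikes sit outside the tray.

```bash
cat > h.py <<'E'
import numpy as np, cv2
from cell import sensors, vision, workorder, env
def ray(c,u,v,z):
    C=-c["R"].T@c["t"]; d=c["R"].T@np.array([(u-c["cx"])/c["fx"],(v-c["cy"])/c["fy"],1])
    return C+d*(z-C[2])/d[2]
def tins(c,roi,thr,z):
    im=c["image"]; hsv=cv2.cvtColor(im,cv2.COLOR_RGB2HSV)
    m=((hsv[...,1]<45)&(hsv[...,2]>thr)).astype(np.uint8); k=np.zeros_like(m); x0,y0,x1,y1=roi; k[y0:y1,x0:x1]=1; m*=k
    out=[]
    for q in cv2.findContours(m,0,1)[0]:
        if cv2.contourArea(q)<150: continue
        P=np.array([ray(c,u,v,z)[:2] for u,v in q[:,0]]).astype(np.float32)
        r=cv2.minAreaRect(P*1000); out.append((cv2.contourArea(q),np.round(r[0],1),np.round(r[1],1),round(r[2],1)))
    return out
E
python3 - <<'E'
from h import *
c=vision.read_camera("top"); s=vision.read_camera("scene")
for t in (130,200): 
    print(t); [print(o) for o in tins(c,(225,210,395,285),t,.065)]
    print("scene"); [print(o) for o in tins(s,(185,150,320,265),t,.065)]
for n,cc,roi in(("top",c,(255,130,320,200)),("scene",s,(290,215,350,262))):
    hsv=cv2.cvtColor(cc["image"],cv2.COLOR_RGB2HSV); x0,y0,x1,y1=roi
    print(n,hsv[164,287] if n=="top" else hsv[239,319], hsv[y0+3,x0+3])
    h=hsv[y0:y1,x0:x1]; m=(h[...,1]<150).astype(np.uint8)
    q=max(cv2.findContours(m,0,1)[0],key=cv2.contourArea); P=np.array([ray(cc,u+x0,v+y0,.003)[:2] for u,v in q[:,0]]).astype(np.float32)
    print(cv2.minEnclosingCircle(P*1000), P.mean(0))
for u,v in((232,217),(385,228),(384,277),(229,268)): print(ray(c,u,v,.012))
for u,v in((284,156),(314,184),(217,262),(188,235)): print(ray(s,u,v,.012))
a=cv2.resize(c["image"][205:285,220:400,::-1],None,fx=4,fy=4,interpolation=cv2.INTER_NEAREST); cv2.imwrite("pics/crop1.png",a)
E
```

```text
130
(1068.5, array([ 447.1, -126.1]), array([ 58., 110.]), 87.1)
(1081.0, array([453.6,   3.9]), array([ 58.4, 110.1]), 87.1)
(1092.0, array([460.5, 133. ]), array([ 58.6, 110.6]), 87.1)
scene
(600.0, array([ 446. , -126.1]), array([ 55.7, 105.9]), 87.1)
(539.5, array([452.6,   3.5]), array([ 54.9, 105.7]), 87.0)
(483.5, array([459.1, 134.2]), array([ 56.1, 105.8]), 87.2)
200
(955.0, array([ 448. , -127.6]), array([ 55. , 105.1]), 87.3)
(965.5, array([454.6,   2.2]), array([ 55.1, 105.9]), 87.1)
(976.0, array([461.1, 134.4]), array([ 55.9, 105.2]), 87.0)
scene
top [ 15 105 173] [ 13 132 154]
((663.6619873046875, 57.03054428100586), 121.0826416015625) [0.66321725 0.05735645]
scene [ 15 153 180] [ 13 181 158]
((680.3475952148438, 4.17586612701416), 2.1479411125183105) [0.68034697 0.00417531]
[0.52565481 0.19300872 0.012     ]
[ 0.50534416 -0.19154366  0.012     ]
[ 0.38342613 -0.1891542   0.012     ]
[0.39882858 0.19695153 0.012     ]
[0.39069391 0.20717948 0.012     ]
[0.53229377 0.19054072 0.012     ]
[ 0.51016951 -0.19262302  0.012     ]
[ 0.38547896 -0.19066519  0.012     ]
```

View pics/crop1.png

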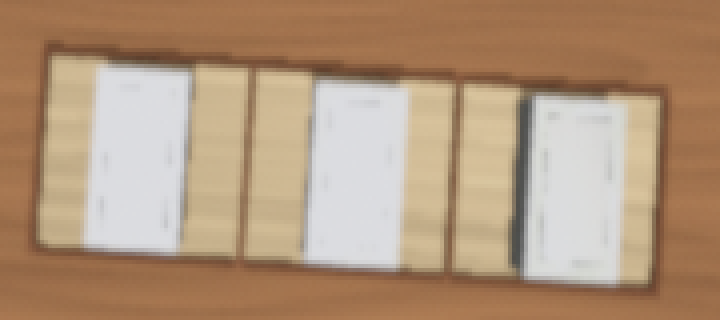

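The crop and both views agree on the tins to within 1–2 mm, with yaw about -2.9°. Next I'll work out the mat centre and the first move.

```bash
cat >> h.py <<'E'
from scipy.spatial.transform import Rotation as Ro
def rot(e): return Ro.from_euler("xyz",e,degrees=True)
def delta(p0,e0,p1,e1):
    a=rot(e0); return np.round(a.inv().apply(np.array(p1)-p0)*1000,1), np.round((a.inv()*rot(e1)).as_rotvec(),4)
E
python3 - <<'E'
from h import *
c=vision.read_camera("top"); s=vision.read_camera("scene")
for n,cc,(u,v),r in(("top",c,(287,164),30),("scene",s,(319,239),27)):
    lab=cv2.cvtColor(cc["image"],cv2.COLOR_RGB2LAB).astype(int); x0,y0=u-r,v-r
    p=cv2.GaussianBlur(cc["image"],(5,5),0).astype(int)[y0:y0+2*r,x0:x0+2*r]
    ratio=p[...,2]*1000//(p[...,0]+1); t,m=cv2.threshold(np.clip(ratio//4,0,255).astype(np.uint8),0,1,cv2.THRESH_OTSU)
    q=max(cv2.findContours(m,0,1)[0],key=cv2.contourArea); P=np.array([ray(cc,a+x0,b+y0,.003)[:2] for a,b in q[:,0]]).astype(np.float32)
    print(n,cv2.minEnclosingCircle(P*1000),ray(cc,u,v,.003))
print(delta([.225,.61,.231],[180,0,159.73],[.4602,.134,.16],[180,0,177.1]))
E
```

```text
top ((665.1797485351562, 60.04153060913086), 59.96742248535156) [0.66415272 0.05742287 0.003     ]
scene ((664.2366943359375, 60.07310485839844), 60.24502182006836) [0.6670485  0.06020047 0.003     ]
(array([-385.5, -365. ,   71. ]), array([-0.    ,  0.    , -0.3032]))
```

Call:
drive_tool:
  moves:
    - {"x": -60,"y": -57,"z": 10,"rz": -0.05,"fingers": -1}
    - {"x": -120,"y": -114,"z": 20,"rz": -0.1,"fingers": -1}
    - {"x": -180,"y": -170,"z": 20,"rz": -0.15,"fingers": -1}
    - {"x": -240,"y": -227,"z": 20,"rz": -0.2,"fingers": -1}
    - {"x": -300,"y": -284,"z": 20,"rz": -0.25,"fingers": -1}
    - {"x": -350,"y": -331,"z": 30,"rz": -0.3,"fingers": -1}
    - {"x": -385.5,"y": -365,"z": 50,"rz": -0.3032,"fingers": -1}
    - {"x": -385.5,"y": -365,"z": 71,"rz": -0.3032,"fingers": -1}
    - {"x": -385.5,"y": -365,"z": 71,"rz": -0.3032,"fingers": -1}
    - {"x": -385.5,"y": -365,"z": 71,"rz": -0.3032,"fingers": -1}
    - {"x": -385.5,"y": -365,"z": 71,"rz": -0.3032,"fingers": -1}
    - {"x": -385.5,"y": -365,"z": 71,"rz": -0.3032,"fingers": -1}

```text
invalid input at $.moves[0]: expected keys x, y, z, rx, ry, rz, fingers
```

Call:
drive_tool:
  moves:
    - {"x": -60,"y": -57,"z": 10,"rx": 0,"ry": 0,"rz": -0.05,"fingers": -1}
    - {"x": -120,"y": -114,"z": 20,"rx": 0,"ry": 0,"rz": -0.1,"fingers": -1}
    - {"x": -180,"y": -170,"z": 20,"rx": 0,"ry": 0,"rz": -0.15,"fingers": -1}
    - {"x": -240,"y": -227,"z": 20,"rx": 0,"ry": 0,"rz": -0.2,"fingers": -1}
    - {"x": -300,"y": -284,"z": 20,"rx": 0,"ry": 0,"rz": -0.25,"fingers": -1}
    - {"x": -350,"y": -331,"z": 30,"rx": 0,"ry": 0,"rz": -0.3,"fingers": -1}
    - {"x": -385.5,"y": -365,"z": 50,"rx": 0,"ry": 0,"rz": -0.3032,"fingers": -1}
    - {"x": -385.5,"y": -365,"z": 71,"rx": 0,"ry": 0,"rz": -0.3032,"fingers": -1}
    - {"x": -385.5,"y": -365,"z": 71,"rx": 0,"ry": 0,"rz": -0.3032,"fingers": -1}
    - {"x": -385.5,"y": -365,"z": 71,"rx": 0,"ry": 0,"rz": -0.3032,"fingers": -1}
    - {"x": -385.5,"y": -365,"z": 71,"rx": 0,"ry": 0,"rz": -0.3032,"fingers": -1}
    - {"x": -385.5,"y": -365,"z": 71,"rx": 0,"ry": 0,"rz": -0.3032,"fingers": -1}
  force: 35

```text
time_s: 1.8
tool_pos: [0.4602, 0.1355, 0.1601]
tool_rot: [180.0, 0.0, 177.3]
force: [-0.1, 0.4, 0.2]
grip_width: 0.0867
grasp_force: 0.0
```

Call:
drive_tool:
  moves:
    - {"x": 0,"y": 0,"z": 45,"rx": 0,"ry": 0,"rz": 0,"fingers": -1}
    - {"x": 0,"y": 0,"z": 85,"rx": 0,"ry": 0,"rz": 0,"fingers": -1}
    - {"x": 0,"y": 0,"z": 110,"rx": 0,"ry": 0,"rz": 0,"fingers": -1}
    - {"x": 0,"y": 0,"z": 125,"rx": 0,"ry": 0,"rz": 0,"fingers": -1}
    - {"x": 0,"y": 0,"z": 131,"rx": 0,"ry": 0,"rz": 0,"fingers": -1}
    - {"x": 0,"y": 0,"z": 131,"rx": 0,"ry": 0,"rz": 0,"fingers": -1}
    - {"x": 0,"y": 0,"z": 131,"rx": 0,"ry": 0,"rz": 0,"fingers": 1}
    - {"x": 0,"y": 0,"z": 131,"rx": 0,"ry": 0,"rz": 0,"fingers": 1}
    - {"x": 0,"y": 0,"z": 131,"rx": 0,"ry": 0,"rz": 0,"fingers": 1}
    - {"x": 0,"y": 0,"z": 131,"rx": 0,"ry": 0,"rz": 0,"fingers": 1}
    - {"x": 0,"y": 0,"z": 131,"rx": 0,"ry": 0,"rz": 0,"fingers": 1}
    - {"x": 0,"y": 0,"z": 131,"rx": 0,"ry": 0,"rz": 0,"fingers": 1}
  force: 35

```text
time_s: 3.3
tool_pos: [0.4605, 0.1336, 0.0287]
tool_rot: [-180.0, 0.0, 177.1]
force: [-0.0, -1.4, 2.7]
grip_width: 0.0542
grasp_force: 35.0
```

```bash
python3 -c "
from h import *
o=sensors.get_obs();print(o['tool_pos'],o['force'],o['wrist_torque'],o['qpos'])
print(workorder.__dict__.keys() if hasattr(workorder,'__dict__') else '')"
```

```text
[0.46050291 0.1335674  0.02873451] [-2.71561356e-04 -1.36044440e+00  2.67042206e+00] [-0.31661218  0.13755629  0.03393477] [-36.88688279   9.7195456   18.78625791 119.69026002  -3.98694062
  51.16500454  71.24535392]
dict_keys([])
```

Call:
drive_tool:
  moves:
    - {"x": 0,"y": 0,"z": -15,"rx": 0,"ry": 0,"rz": 0,"fingers": 1}
    - {"x": 0,"y": 0,"z": -45,"rx": 0,"ry": 0,"rz": 0,"fingers": 1}
    - {"x": 0,"y": 0,"z": -80,"rx": 0,"ry": 0,"rz": 0,"fingers": 1}
    - {"x": 0,"y": 0,"z": -115,"rx": 0,"ry": 0,"rz": 0,"fingers": 1}
    - {"x": 0,"y": 0,"z": -140,"rx": 0,"ry": 0,"rz": 0,"fingers": 1}
    - {"x": 0,"y": 0,"z": -150,"rx": 0,"ry": 0,"rz": 0,"fingers": 1}
    - {"x": 0,"y": 0,"z": -150,"rx": 0,"ry": 0.05,"rz": 0,"fingers": 1}
    - {"x": 0,"y": 0,"z": -150,"rx": 0,"ry": 0.15,"rz": 0,"fingers": 1}
    - {"x": 0,"y": 0,"z": -150,"rx": 0,"ry": 0.25,"rz": 0,"fingers": 1}
    - {"x": 0,"y": 0,"z": -150,"rx": 0,"ry": 0.35,"rz": 0,"fingers": 1}
    - {"x": 0,"y": 0,"z": -150,"rx": 0,"ry": 0.45,"rz": 0,"fingers": 1}
    - {"x": 0,"y": 0,"z": -150,"rx": 0,"ry": 0.5,"rz": 0,"fingers": 1}
    - {"x": 0,"y": 0,"z": -150,"rx": 0,"ry": 0.5,"rz": 0,"fingers": 1}
    - {"x": 0,"y": 0,"z": -150,"rx": 0,"ry": 0.5,"rz": 0,"fingers": 1}
    - {"x": 0,"y": 0,"z": -150,"rx": 0,"ry": 0.5,"rz": 0,"fingers": 1}
    - {"x": 0,"y": 0,"z": -150,"rx": 0,"ry": 0.5,"rz": 0,"fingers": 1}

```text
time_s: 5.3
tool_pos: [0.4603, 0.134, 0.1791]
tool_rot: [180.0, -28.6, 177.1]
force: [-0.3, -0.1, -4.3]
grip_width: 0.0539
grasp_force: 35.0
```

```bash
cat > tq.py <<'E'
from h import *
F=[];T=[]
for i in range(5):
    o=sensors.get_obs();F.append(o['force']);T.append(o['wrist_torque']);c=vision.read_camera("scene")
T=np.array(T);print(o['time_s'],o['tool_pos'],o['tool_rot'],"F",np.mean(F,0).round(2),"T",T.mean(0).round(4),"sd",T.std(0).round(4),"Ttool",rot(o['tool_rot']).inv().apply(T.mean(0)).round(4))
import sys
if len(sys.argv)>1: cv2.imwrite("pics/"+sys.argv[1],c["image"][:,:,::-1])
E
python3 tq.py tilt1.png
```

```text
5.5 [0.46036535 0.13387294 0.17878616] [179.97673864 -28.61746219 177.12011334] F [ 0.1  -0.04 -4.33] T [-0.0235 -1.0437 -0.0056] sd [0.0074 0.0162 0.0169] Ttool [-0.0281 -1.0436 -0.0094]
```

View pics/tilt1.png

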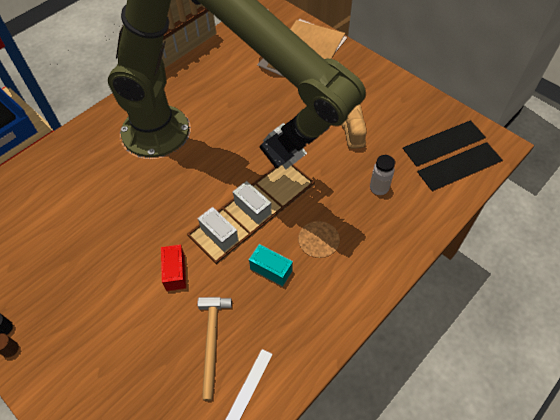

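It is tilted 28.6° and held level in the grip, with the other tins untouched. Now the opposite tilt.

Call:
drive_tool:
  moves:
    - {"x": 0,"y": 0,"z": 0,"rx": 0,"ry": -0.05,"rz": 0,"fingers": 1}
    - {"x": 0,"y": 0,"z": 0,"rx": 0,"ry": -0.15,"rz": 0,"fingers": 1}
    - {"x": 0,"y": 0,"z": 0,"rx": 0,"ry": -0.28,"rz": 0,"fingers": 1}
    - {"x": 0,"y": 0,"z": 0,"rx": 0,"ry": -0.41,"rz": 0,"fingers": 1}
    - {"x": 0,"y": 0,"z": 0,"rx": 0,"ry": -0.54,"rz": 0,"fingers": 1}
    - {"x": 0,"y": 0,"z": 0,"rx": 0,"ry": -0.67,"rz": 0,"fingers": 1}
    - {"x": 0,"y": 0,"z": 0,"rx": 0,"ry": -0.8,"rz": 0,"fingers": 1}
    - {"x": 0,"y": 0,"z": 0,"rx": 0,"ry": -0.9,"rz": 0,"fingers": 1}
    - {"x": 0,"y": 0,"z": 0,"rx": 0,"ry": -0.97,"rz": 0,"fingers": 1}
    - {"x": 0,"y": 0,"z": 0,"rx": 0,"ry": -1.0,"rz": 0,"fingers": 1}
    - {"x": 0,"y": 0,"z": 0,"rx": 0,"ry": -1.0,"rz": 0,"fingers": 1}
    - {"x": 0,"y": 0,"z": 0,"rx": 0,"ry": -1.0,"rz": 0,"fingers": 1}
    - {"x": 0,"y": 0,"z": 0,"rx": 0,"ry": -1.0,"rz": 0,"fingers": 1}
    - {"x": 0,"y": 0,"z": 0,"rx": 0,"ry": -1.0,"rz": 0,"fingers": 1}

```text
time_s: 7.3
tool_pos: [0.468, 0.1379, 0.1752]
tool_rot: [-179.8, 28.4, 177.1]
force: [0.5, 0.5, -5.2]
grip_width: 0.0536
grasp_force: 35.0
```

```bash
python3 tq.py
```

```text
7.5 [0.46787774 0.13775649 0.17492147] [-179.77964791   28.37690433  177.11934092] F [ 0.19 -0.09 -4.54] T [ 9.0600e-02  1.0572e+00 -5.0000e-04] sd [0.0244 0.02   0.012 ] Ttool [-0.0326  1.0604  0.0141]
```

Call:
drive_tool:
  moves:
    - {"x": 0,"y": 0,"z": 0,"rx": 0,"ry": 0.05,"rz": 0,"fingers": 1}
    - {"x": 0,"y": 0,"z": 0,"rx": 0,"ry": 0.15,"rz": 0,"fingers": 1}
    - {"x": 0,"y": 0,"z": 0,"rx": 0,"ry": 0.28,"rz": 0,"fingers": 1}
    - {"x": 0,"y": 0,"z": 0,"rx": 0,"ry": 0.4,"rz": 0,"fingers": 1}
    - {"x": 0,"y": 0,"z": 0,"rx": 0,"ry": 0.47,"rz": 0,"fingers": 1}
    - {"x": 0,"y": 0,"z": 0,"rx": 0,"ry": 0.5,"rz": 0,"fingers": 1}
    - {"x": 0,"y": 0,"z": 0,"rx": 0,"ry": 0.5,"rz": 0,"fingers": 1}
    - {"x": 0,"y": 0,"z": 0,"rx": 0,"ry": 0.5,"rz": 0,"fingers": 1}
    - {"x": 0,"y": 0,"z": 0,"rx": 0,"ry": 0.5,"rz": 0,"fingers": 1}
    - {"x": 0,"y": 0,"z": 0,"rx": 0,"ry": 0.5,"rz": 0,"fingers": 1}

```text
time_s: 8.8
tool_pos: [0.4677, 0.1376, 0.1751]
tool_rot: [-179.8, -0.2, 177.0]
force: [-0.2, 0.5, -4.7]
grip_width: 0.0538
grasp_force: 35.0
```

```bash
python3 tq.py up1.png; python3 -c "
from h import *
o=sensors.get_obs();print(delta(o['tool_pos'],o['tool_rot'],[.4605,.1336,.0287],[180,0,177.1]),o['qpos'])"
```

```text
9.0 [0.46789603 0.13754179 0.17498151] [-179.80307261   -0.24539084  176.99205335] F [-0.17  0.01 -4.19] T [0.0456 0.0033 0.0043] sd [0.0385 0.0278 0.0262] Ttool [-0.0454  0.0057 -0.0045]
(array([  6.6,  -3.8, 146.3]), array([-0.0035, -0.0043, -0.0019])) [-2.04872007e+01  1.07171406e+00  9.33885363e-01  1.09654068e+02
  7.47806810e-02  6.95803509e+01  6.74124453e+01]
```

View pics/up1.png

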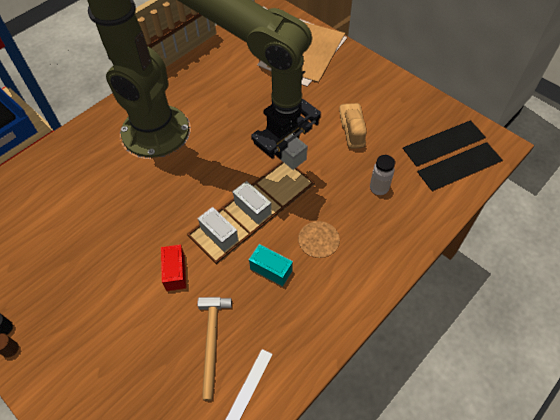

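Call:
drive_tool:
  moves:
    - {"x": 6.6,"y": -3.8,"z": 20,"rx": -0.0035,"ry": -0.004,"rz": -0.002,"fingers": 1}
    - {"x": 6.6,"y": -3.8,"z": 55,"rx": -0.0035,"ry": -0.004,"rz": -0.002,"fingers": 1}
    - {"x": 6.6,"y": -3.8,"z": 95,"rx": -0.0035,"ry": -0.004,"rz": -0.002,"fingers": 1}
    - {"x": 6.6,"y": -3.8,"z": 120,"rx": -0.0035,"ry": -0.004,"rz": -0.002,"fingers": 1}
    - {"x": 6.6,"y": -3.8,"z": 136,"rx": -0.0035,"ry": -0.004,"rz": -0.002,"fingers": 1}
    - {"x": 6.6,"y": -3.8,"z": 143,"rx": -0.0035,"ry": -0.004,"rz": -0.002,"fingers": 1}
    - {"x": 6.6,"y": -3.8,"z": 146,"rx": -0.0035,"ry": -0.004,"rz": -0.002,"fingers": 1}
    - {"x": 6.6,"y": -3.8,"z": 146,"rx": -0.0035,"ry": -0.004,"rz": -0.002,"fingers": 1}
    - {"x": 6.6,"y": -3.8,"z": 146,"rx": -0.0035,"ry": -0.004,"rz": -0.002,"fingers": -1}
    - {"x": 6.6,"y": -3.8,"z": 146,"rx": -0.0035,"ry": -0.004,"rz": -0.002,"fingers": -1}
    - {"x": 6.6,"y": -3.8,"z": 146,"rx": -0.0035,"ry": -0.004,"rz": -0.002,"fingers": -1}
    - {"x": 6.6,"y": -3.8,"z": 146,"rx": -0.0035,"ry": -0.004,"rz": -0.002,"fingers": -1}
    - {"x": 6.6,"y": -3.8,"z": 125,"rx": -0.0035,"ry": -0.004,"rz": -0.002,"fingers": -1}
    - {"x": 6.6,"y": -3.8,"z": 85,"rx": -0.0035,"ry": -0.004,"rz": -0.002,"fingers": -1}
    - {"x": 6.6,"y": -3.8,"z": 40,"rx": -0.0035,"ry": -0.004,"rz": -0.002,"fingers": -1}
    - {"x": 6.6,"y": -3.8,"z": 40,"rx": -0.0035,"ry": -0.004,"rz": -0.002,"fingers": -1}

```text
time_s: 11.05
tool_pos: [0.4637, 0.1349, 0.1388]
tool_rot: [179.8, 0.4, 177.1]
force: [0.6, 0.5, 0.5]
grip_width: 0.0869
grasp_force: 0.0
```

```bash
python3 -c "
from h import *
o=sensors.get_obs();print(o['time_s'],o['grip_width'],delta(o['tool_pos'],o['tool_rot'],[.454,.003,.0290],[180,0,177.1]),o['qpos'])
print(tins(vision.read_camera('scene'),(185,150,320,265),130,.065),tins(vision.read_camera('top'),(225,210,395,285),200,.065))"
```

```text
11.05 0.08693613435380039 (array([   3.8, -132.6,  109.4]), array([0.003 , 0.0068, 0.0001])) [-2.03621485e+01  1.78814309e+00  1.01853666e+00  1.13306464e+02
 -5.16378683e-02  6.44810421e+01  6.77810803e+01]
[(600.0, array([ 446. , -126.1]), array([ 55.7, 105.9]), 87.1), (552.0, array([452.3,   4.2]), array([ 56.4, 106.3]), 87.0)] [(965.0, array([ 447.7, -127.6]), array([ 55.1, 105.3]), 87.5), (966.0, array([454.5,   2.3]), array([ 55.3, 106.2]), 86.9)]
```

Call:
drive_tool:
  moves:
    - {"x": 0,"y": -45,"z": 0,"rx": 0,"ry": 0,"rz": 0,"fingers": -1}
    - {"x": 0.5,"y": -95,"z": 0,"rx": 0,"ry": 0,"rz": 0,"fingers": -1}
    - {"x": 0.5,"y": -131,"z": 0,"rx": 0,"ry": 0,"rz": 0,"fingers": -1}
    - {"x": 0.5,"y": -131,"z": 0,"rx": 0,"ry": 0,"rz": 0,"fingers": -1}
    - {"x": 0.5,"y": -131,"z": 20,"rx": 0,"ry": 0,"rz": 0,"fingers": -1}
    - {"x": 0.5,"y": -131,"z": 30,"rx": 0,"ry": 0,"rz": 0,"fingers": -1}
    - {"x": 0.5,"y": -131,"z": 30,"rx": 0,"ry": 0,"rz": 0,"fingers": -1}
    - {"x": 0.5,"y": -131,"z": 30,"rx": 0,"ry": 0,"rz": 0,"fingers": -1}

```text
time_s: 12.15
tool_pos: [0.454, 0.0035, 0.1051]
tool_rot: [180.0, -0.0, 177.1]
force: [-0.5, -0.3, 0.3]
grip_width: 0.0871
grasp_force: 0.0
```

```bash
python3 -c "
from h import *
vision.read_camera('top');o=sensors.get_obs();print(o['tool_pos'],delta(o['tool_pos'],o['tool_rot'],[.454,.003,.0290],[180,0,177.1]),o['qpos'])
print(tins(vision.read_camera('scene'),(185,150,320,265),130,.065),tins(vision.read_camera('top'),(225,210,395,285),200,.065))"
```

```text
[0.4542167  0.00347507 0.10532935] (array([ 0.2, -0.5, 76.3]), array([0.0001, 0.0001, 0.0006])) [-1.23631176e+01  4.62849802e-01  8.63444712e+00  1.18865112e+02
 -8.65966611e-02  6.06698243e+01  8.34463717e+01]
[(604.5, array([ 446.1, -126. ]), array([ 55.7, 105.9]), 87.3), (363.5, array([468.4, 133.9]), array([55.5, 88.2]), 87.1)] [(249.0, array([ 447.5, -141.8]), array([103.7,  28.6]), 0.3), (988.0, array([461.2, 135.1]), array([ 55.8, 105.4]), 87.2)]
```

Call:
drive_tool:
  moves:
    - {"x": 0,"y": -0.5,"z": 35,"rx": 0,"ry": 0,"rz": 0,"fingers": -1}
    - {"x": 0,"y": -0.5,"z": 60,"rx": 0,"ry": 0,"rz": 0,"fingers": -1}
    - {"x": 0,"y": -0.5,"z": 72,"rx": 0,"ry": 0,"rz": 0,"fingers": -1}
    - {"x": 0,"y": -0.5,"z": 76,"rx": 0,"ry": 0,"rz": 0,"fingers": -1}
    - {"x": 0,"y": -0.5,"z": 76,"rx": 0,"ry": 0,"rz": 0,"fingers": 1}
    - {"x": 0,"y": -0.5,"z": 76,"rx": 0,"ry": 0,"rz": 0,"fingers": 1}
    - {"x": 0,"y": -0.5,"z": 76,"rx": 0,"ry": 0,"rz": 0,"fingers": 1}
    - {"x": 0,"y": -0.5,"z": 76,"rx": 0,"ry": 0,"rz": 0,"fingers": 1}
    - {"x": 0,"y": -0.5,"z": 76,"rx": 0,"ry": 0,"rz": 0,"fingers": 1}
    - {"x": 0,"y": -0.5,"z": 76,"rx": 0,"ry": 0,"rz": 0,"fingers": 1}
  force: 35

```text
time_s: 13.55
tool_pos: [0.454, 0.0028, 0.0293]
tool_rot: [180.0, -0.0, 177.1]
force: [-1.2, 1.3, 3.2]
grip_width: 0.0539
grasp_force: 35.0
```

```bash
python3 tq.py
```

```text
13.75 [0.45402195 0.00284671 0.02925384] [ 1.79982454e+02 -5.52483970e-03  1.77108662e+02] F [-1.23  1.23  4.14] T [ 0.189   0.1803 -0.0141] sd [0.045  0.0677 0.0231] Ttool [-0.1797  0.1896  0.0141]
```

Call:
drive_tool:
  moves:
    - {"x": 0,"y": 0,"z": -15,"rx": 0,"ry": 0,"rz": 0,"fingers": 1}
    - {"x": 0,"y": 0,"z": -45,"rx": 0,"ry": 0,"rz": 0,"fingers": 1}
    - {"x": -10,"y": 0,"z": -80,"rx": 0,"ry": 0,"rz": 0,"fingers": 1}
    - {"x": -30,"y": 0,"z": -115,"rx": 0,"ry": 0,"rz": 0,"fingers": 1}
    - {"x": -45,"y": 0,"z": -140,"rx": 0,"ry": 0,"rz": 0,"fingers": 1}
    - {"x": -50,"y": 0,"z": -150,"rx": 0,"ry": 0,"rz": 0,"fingers": 1}
    - {"x": -50,"y": 0,"z": -150,"rx": 0,"ry": 0.05,"rz": 0,"fingers": 1}
    - {"x": -50,"y": 0,"z": -150,"rx": 0,"ry": 0.15,"rz": 0,"fingers": 1}
    - {"x": -50,"y": 0,"z": -150,"rx": 0,"ry": 0.25,"rz": 0,"fingers": 1}
    - {"x": -50,"y": 0,"z": -150,"rx": 0,"ry": 0.35,"rz": 0,"fingers": 1}
    - {"x": -50,"y": 0,"z": -150,"rx": 0,"ry": 0.45,"rz": 0,"fingers": 1}
    - {"x": -50,"y": 0,"z": -150,"rx": 0,"ry": 0.5,"rz": 0,"fingers": 1}
    - {"x": -50,"y": 0,"z": -150,"rx": 0,"ry": 0.5,"rz": 0,"fingers": 1}
    - {"x": -50,"y": 0,"z": -150,"rx": 0,"ry": 0.5,"rz": 0,"fingers": 1}
    - {"x": -50,"y": 0,"z": -150,"rx": 0,"ry": 0.5,"rz": 0,"fingers": 1}
    - {"x": -50,"y": 0,"z": -150,"rx": 0,"ry": 0.5,"rz": 0,"fingers": 1}

```text
time_s: 15.8
tool_pos: [0.5037, 0.0001, 0.1794]
tool_rot: [180.0, -28.6, 177.1]
force: [-0.6, 0.4, -3.8]
grip_width: 0.0539
grasp_force: 35.0
```

```bash
python3 tq.py
```

```text
16.0 [5.03798344e-01 1.63196673e-04 1.79136742e-01] [179.99291071 -28.64497078 177.11329959] F [-0.07  0.01 -4.11] T [-0.0091 -0.9986 -0.0083] sd [0.0087 0.0087 0.0317] Ttool [-0.0401 -0.9978 -0.0126]
```

Call:
drive_tool:
  moves:
    - {"x": 0,"y": 0,"z": 0,"rx": 0,"ry": -0.05,"rz": 0,"fingers": 1}
    - {"x": 0,"y": 0,"z": 0,"rx": 0,"ry": -0.15,"rz": 0,"fingers": 1}
    - {"x": 0,"y": 0,"z": 0,"rx": 0,"ry": -0.28,"rz": 0,"fingers": 1}
    - {"x": 0,"y": 0,"z": 0,"rx": 0,"ry": -0.41,"rz": 0,"fingers": 1}
    - {"x": 0,"y": 0,"z": 0,"rx": 0,"ry": -0.54,"rz": 0,"fingers": 1}
    - {"x": 0,"y": 0,"z": 0,"rx": 0,"ry": -0.67,"rz": 0,"fingers": 1}
    - {"x": 0,"y": 0,"z": 0,"rx": 0,"ry": -0.8,"rz": 0,"fingers": 1}
    - {"x": 0,"y": 0,"z": 0,"rx": 0,"ry": -0.9,"rz": 0,"fingers": 1}
    - {"x": 0,"y": 0,"z": 0,"rx": 0,"ry": -0.97,"rz": 0,"fingers": 1}
    - {"x": 0,"y": 0,"z": 0,"rx": 0,"ry": -1.0,"rz": 0,"fingers": 1}
    - {"x": 0,"y": 0,"z": 0,"rx": 0,"ry": -1.0,"rz": 0,"fingers": 1}
    - {"x": 0,"y": 0,"z": 0,"rx": 0,"ry": -1.0,"rz": 0,"fingers": 1}
    - {"x": 0,"y": 0,"z": 0,"rx": 0,"ry": -1.0,"rz": 0,"fingers": 1}
    - {"x": 0,"y": 0,"z": 0,"rx": 0,"ry": -1.0,"rz": 0,"fingers": 1}

```text
time_s: 17.8
tool_pos: [0.5047, 0.0004, 0.1784]
tool_rot: [180.0, 28.5, 177.1]
force: [0.0, 0.1, -4.2]
grip_width: 0.0537
grasp_force: 35.0
```

```bash
python3 tq.py
```

```text
18.0 [0.50486299 0.0005124  0.17838861] [179.99505261  28.56033287 177.13998025] F [-0.24  0.14 -4.12] T [ 0.0681  1.0293 -0.0209] sd [0.0224 0.0239 0.0181] Ttool [-0.0047  1.0314  0.0264]
```

Call:
drive_tool:
  moves:
    - {"x": 0,"y": 0,"z": 0,"rx": 0,"ry": 0.05,"rz": 0,"fingers": 1}
    - {"x": 0,"y": 0,"z": 0,"rx": 0,"ry": 0.15,"rz": 0,"fingers": 1}
    - {"x": 0,"y": 0,"z": 0,"rx": 0,"ry": 0.28,"rz": 0,"fingers": 1}
    - {"x": 0,"y": 0,"z": 0,"rx": 0,"ry": 0.4,"rz": 0,"fingers": 1}
    - {"x": 0,"y": 0,"z": 0,"rx": 0,"ry": 0.47,"rz": 0,"fingers": 1}
    - {"x": 0,"y": 0,"z": 0,"rx": 0,"ry": 0.5,"rz": 0,"fingers": 1}
    - {"x": 0,"y": 0,"z": 0,"rx": 0,"ry": 0.5,"rz": 0,"fingers": 1}
    - {"x": 0,"y": 0,"z": 0,"rx": 0,"ry": 0.5,"rz": 0,"fingers": 1}
    - {"x": 0,"y": 0,"z": 0,"rx": 0,"ry": 0.5,"rz": 0,"fingers": 1}

```text
time_s: 19.18
tool_pos: [0.5045, 0.0002, 0.1787]
tool_rot: [-180.0, -0.0, 177.1]
force: [0.9, -0.5, -5.0]
grip_width: 0.0542
grasp_force: 35.0
```

```bash
python3 tq.py;  python3 -c "
from h import *
o=sensors.get_obs();print(delta(o['tool_pos'],o['tool_rot'],[.454,.0028,.0293],[180,0,177.1]))"
```

```text
19.375 [5.04785939e-01 1.47326434e-04 1.78625896e-01] [-1.79993045e+02 -3.78648357e-02  1.77103650e+02] F [ 0.21 -0.13 -4.36] T [ 0.0192 -0.0071 -0.0119] sd [0.0183 0.0227 0.0107] Ttool [-0.0195 -0.0061  0.0119]
(array([5.080e+01, 1.000e-01, 1.493e+02]), array([-0.0001, -0.0008,  0.0001]))
```

Call:
drive_tool:
  moves:
    - {"x": 20,"y": 0,"z": 10,"rx": 0,"ry": 0,"rz": 0,"fingers": 1}
    - {"x": 45,"y": 0,"z": 40,"rx": 0,"ry": 0,"rz": 0,"fingers": 1}
    - {"x": 50.8,"y": 0,"z": 80,"rx": 0,"ry": 0,"rz": 0,"fingers": 1}
    - {"x": 50.8,"y": 0,"z": 115,"rx": 0,"ry": 0,"rz": 0,"fingers": 1}
    - {"x": 50.8,"y": 0,"z": 136,"rx": 0,"ry": 0,"rz": 0,"fingers": 1}
    - {"x": 50.8,"y": 0,"z": 145,"rx": 0,"ry": 0,"rz": 0,"fingers": 1}
    - {"x": 50.8,"y": 0,"z": 149,"rx": 0,"ry": 0,"rz": 0,"fingers": 1}
    - {"x": 50.8,"y": 0,"z": 149,"rx": 0,"ry": 0,"rz": 0,"fingers": 1}
    - {"x": 50.8,"y": 0,"z": 149,"rx": 0,"ry": 0,"rz": 0,"fingers": -1}
    - {"x": 50.8,"y": 0,"z": 149,"rx": 0,"ry": 0,"rz": 0,"fingers": -1}
    - {"x": 50.8,"y": 0,"z": 149,"rx": 0,"ry": 0,"rz": 0,"fingers": -1}
    - {"x": 50.8,"y": 0,"z": 149,"rx": 0,"ry": 0,"rz": 0,"fingers": -1}
    - {"x": 50.8,"y": 0,"z": 125,"rx": 0,"ry": 0,"rz": 0,"fingers": -1}
    - {"x": 50.8,"y": 0,"z": 80,"rx": 0,"ry": 0,"rz": 0,"fingers": -1}
    - {"x": 50.8,"y": 0,"z": 50,"rx": 0,"ry": 0,"rz": 0,"fingers": -1}
    - {"x": 51,"y": -45,"z": 50,"rx": 0,"ry": 0,"rz": 0,"fingers": -1}
    - {"x": 51,"y": -95,"z": 50,"rx": 0,"ry": 0,"rz": 0,"fingers": -1}
    - {"x": 51,"y": -130,"z": 60,"rx": 0,"ry": 0,"rz": 0,"fingers": -1}
    - {"x": 51,"y": -130,"z": 75,"rx": 0,"ry": 0,"rz": 0,"fingers": -1}
    - {"x": 51,"y": -130,"z": 75,"rx": 0,"ry": 0,"rz": 0,"fingers": -1}

```text
time_s: 21.92
tool_pos: [0.4462, -0.126, 0.1022]
tool_rot: [179.9, -0.2, 177.1]
force: [-0.4, -0.8, -1.2]
grip_width: 0.0868
grasp_force: 0.0
```

```bash
python3 -c "
from h import *
[vision.read_camera('top') for i in range(3)];o=sensors.get_obs();print(o['time_s'],o['tool_pos'],delta(o['tool_pos'],o['tool_rot'],[.447,-.1268,.0290],[180,0,177.1]),o['qpos'])
print(tins(vision.read_camera('scene'),(185,150,320,265),130,.065),tins(vision.read_camera('top'),(225,210,395,285),200,.065))"
```

```text
22.075 [ 0.44772359 -0.12585984  0.10377237] (array([ 0.6, -1. , 74.8]), array([ 0.0002, -0.001 ,  0.0023])) [ 1.25937698e+01  2.21008757e+00 -1.68771467e-01  1.17267761e+02
  8.14733646e-03  6.05777137e+01  9.96525727e+01]
[(418.5, array([455.4,   3.2]), array([ 55.2, 101.4]), 86.8), (494.0, array([459.6, 134.4]), array([ 55.5, 105.8]), 87.0)] [(983.0, array([454.8,   2.1]), array([ 55.5, 105.9]), 87.1), (995.0, array([461.2, 135. ]), array([ 56. , 105.4]), 87.1)]
```

Left and middle are back in their places. On to the right tin.

Call:
drive_tool:
  moves:
    - {"x": 0.5,"y": -1,"z": 35,"rx": 0,"ry": 0,"rz": 0.002,"fingers": -1}
    - {"x": 0.5,"y": -1,"z": 60,"rx": 0,"ry": 0,"rz": 0.002,"fingers": -1}
    - {"x": 0.5,"y": -1,"z": 71,"rx": 0,"ry": 0,"rz": 0.002,"fingers": -1}
    - {"x": 0.5,"y": -1,"z": 75,"rx": 0,"ry": 0,"rz": 0.002,"fingers": -1}
    - {"x": 0.5,"y": -1,"z": 75,"rx": 0,"ry": 0,"rz": 0.002,"fingers": 1}
    - {"x": 0.5,"y": -1,"z": 75,"rx": 0,"ry": 0,"rz": 0.002,"fingers": 1}
    - {"x": 0.5,"y": -1,"z": 75,"rx": 0,"ry": 0,"rz": 0.002,"fingers": 1}
    - {"x": 0.5,"y": -1,"z": 75,"rx": 0,"ry": 0,"rz": 0.002,"fingers": 1}
    - {"x": 0.5,"y": -1,"z": 75,"rx": 0,"ry": 0,"rz": 0.002,"fingers": 1}
    - {"x": 0.5,"y": -1,"z": 75,"rx": 0,"ry": 0,"rz": 0.002,"fingers": 1}
  force: 35

```text
time_s: 23.42
tool_pos: [0.447, -0.1276, 0.0289]
tool_rot: [180.0, -0.0, 177.0]
force: [-1.5, 3.6, 3.2]
grip_width: 0.0537
grasp_force: 35.0
```

```bash
python3 tq.py
```

```text
23.625 [ 0.44695013 -0.12756624  0.02884466] [ 1.79969141e+02 -5.25775905e-02  1.76999378e+02] F [-1.12  3.39  4.52] T [ 0.7079  0.1196 -0.1001] sd [0.0676 0.0175 0.0136] Ttool [-0.7008  0.1565  0.0996]
```

Call:
drive_tool:
  moves:
    - {"x": 0,"y": 0,"z": -15,"rx": 0,"ry": 0,"rz": 0,"fingers": 1}
    - {"x": 0,"y": 0,"z": -45,"rx": 0,"ry": 0,"rz": 0,"fingers": 1}
    - {"x": -10,"y": 0,"z": -80,"rx": 0,"ry": 0,"rz": 0,"fingers": 1}
    - {"x": -30,"y": 0,"z": -115,"rx": 0,"ry": 0,"rz": 0,"fingers": 1}
    - {"x": -45,"y": 0,"z": -140,"rx": 0,"ry": 0,"rz": 0,"fingers": 1}
    - {"x": -50,"y": 0,"z": -150,"rx": 0,"ry": 0,"rz": 0,"fingers": 1}
    - {"x": -50,"y": 0,"z": -150,"rx": 0,"ry": 0.05,"rz": 0,"fingers": 1}
    - {"x": -50,"y": 0,"z": -150,"rx": 0,"ry": 0.15,"rz": 0,"fingers": 1}
    - {"x": -50,"y": 0,"z": -150,"rx": 0,"ry": 0.25,"rz": 0,"fingers": 1}
    - {"x": -50,"y": 0,"z": -150,"rx": 0,"ry": 0.35,"rz": 0,"fingers": 1}
    - {"x": -50,"y": 0,"z": -150,"rx": 0,"ry": 0.45,"rz": 0,"fingers": 1}
    - {"x": -50,"y": 0,"z": -150,"rx": 0,"ry": 0.5,"rz": 0,"fingers": 1}
    - {"x": -50,"y": 0,"z": -150,"rx": 0,"ry": 0.5,"rz": 0,"fingers": 1}
    - {"x": -50,"y": 0,"z": -150,"rx": 0,"ry": 0.5,"rz": 0,"fingers": 1}
    - {"x": -50,"y": 0,"z": -150,"rx": 0,"ry": 0.5,"rz": 0,"fingers": 1}
    - {"x": -50,"y": 0,"z": -150,"rx": 0,"ry": 0.5,"rz": 0,"fingers": 1}

```text
time_s: 25.68
tool_pos: [0.4966, -0.1308, 0.179]
tool_rot: [-180.0, -28.7, 177.0]
force: [0.3, -0.5, -4.8]
grip_width: 0.0536
grasp_force: 35.0
```

```bash
python3 tq.py
```

```text
25.875 [ 0.49674304 -0.13073983  0.17865141] [-179.99132888  -28.69399422  176.98110814] F [ 0.18 -0.52 -4.36] T [-0.0464 -0.9351 -0.0174] sd [0.0385 0.0087 0.0176] Ttool [-0.0109 -0.9363  0.014 ]
```

Call:
drive_tool:
  moves:
    - {"x": 0,"y": 0,"z": 0,"rx": 0,"ry": -0.05,"rz": 0,"fingers": 1}
    - {"x": 0,"y": 0,"z": 0,"rx": 0,"ry": -0.15,"rz": 0,"fingers": 1}
    - {"x": 0,"y": 0,"z": 0,"rx": 0,"ry": -0.28,"rz": 0,"fingers": 1}
    - {"x": 0,"y": 0,"z": 0,"rx": 0,"ry": -0.41,"rz": 0,"fingers": 1}
    - {"x": 0,"y": 0,"z": 0,"rx": 0,"ry": -0.54,"rz": 0,"fingers": 1}
    - {"x": 0,"y": 0,"z": 0,"rx": 0,"ry": -0.67,"rz": 0,"fingers": 1}
    - {"x": 0,"y": 0,"z": 0,"rx": 0,"ry": -0.8,"rz": 0,"fingers": 1}
    - {"x": 0,"y": 0,"z": 0,"rx": 0,"ry": -0.9,"rz": 0,"fingers": 1}
    - {"x": 0,"y": 0,"z": 0,"rx": 0,"ry": -0.97,"rz": 0,"fingers": 1}
    - {"x": 0,"y": 0,"z": 0,"rx": 0,"ry": -1.0,"rz": 0,"fingers": 1}
    - {"x": 0,"y": 0,"z": 0,"rx": 0,"ry": -1.0,"rz": 0,"fingers": 1}
    - {"x": 0,"y": 0,"z": 0,"rx": 0,"ry": -1.0,"rz": 0,"fingers": 1}
    - {"x": 0,"y": 0,"z": 0,"rx": 0,"ry": -1.0,"rz": 0,"fingers": 1}
    - {"x": 0,"y": 0,"z": 0,"rx": 0,"ry": -1.0,"rz": 0,"fingers": 1}

```text
time_s: 27.68
tool_pos: [0.497, -0.1307, 0.1784]
tool_rot: [-180.0, 28.5, 177.0]
force: [0.2, 0.1, -5.3]
grip_width: 0.0539
grasp_force: 35.0
```

```bash
python3 tq.py
```

```text
27.875 [ 0.49681567 -0.13069122  0.17836582] [179.9992533   28.56127325 176.98763441] F [-0.24 -0.02 -4.24] T [ 0.075   0.9794 -0.0019] sd [0.0208 0.0269 0.0141] Ttool [-0.0196  0.982   0.0129]
```

Call:
drive_tool:
  moves:
    - {"x": 0,"y": 0,"z": 0,"rx": 0,"ry": 0.05,"rz": 0,"fingers": 1}
    - {"x": 0,"y": 0,"z": 0,"rx": 0,"ry": 0.15,"rz": 0,"fingers": 1}
    - {"x": 0,"y": 0,"z": 0,"rx": 0,"ry": 0.28,"rz": 0,"fingers": 1}
    - {"x": 0,"y": 0,"z": 0,"rx": 0,"ry": 0.4,"rz": 0,"fingers": 1}
    - {"x": 0,"y": 0,"z": 0,"rx": 0,"ry": 0.47,"rz": 0,"fingers": 1}
    - {"x": 0,"y": 0,"z": 0,"rx": 0,"ry": 0.5,"rz": 0,"fingers": 1}
    - {"x": 0,"y": 0,"z": 0,"rx": 0,"ry": 0.5,"rz": 0,"fingers": 1}
    - {"x": 0,"y": 0,"z": 0,"rx": 0,"ry": 0.5,"rz": 0,"fingers": 1}
    - {"x": 0,"y": 0,"z": 0,"rx": 0,"ry": 0.5,"rz": 0,"fingers": 1}

```text
time_s: 29.05
tool_pos: [0.4964, -0.1308, 0.1786]
tool_rot: [-180.0, -0.0, 177.0]
force: [0.3, 0.5, -4.8]
grip_width: 0.0538
grasp_force: 35.0
```

```bash
python3 tq.py;  python3 -c "
from h import *
o=sensors.get_obs();print(delta(o['tool_pos'],o['tool_rot'],[.447,-.1268,.0290],[180,0,177.1]))"
```

```text
29.25 [ 0.49661448 -0.130755    0.17862984] [-1.79992372e+02 -4.26416603e-02  1.76978300e+02] F [ 0.21  0.01 -4.7 ] T [ 0.0205 -0.0738  0.0018] sd [0.036  0.0183 0.0201] Ttool [-0.0244 -0.0726 -0.0018]
(array([ 49.7,   1.4, 149.7]), array([-0.0001, -0.0007, -0.0021]))
```

The right tin keeps a moment of -0.073 N·m once upright, against about ±0.006 for the other two, and its tilted moments are smaller. I'll confirm this with the opposite tilt and a return to upright.

Call:
drive_tool:
  moves:
    - {"x": 0,"y": 0,"z": 0,"rx": 0,"ry": 0.05,"rz": 0,"fingers": 1}
    - {"x": 0,"y": 0,"z": 0,"rx": 0,"ry": 0.15,"rz": 0,"fingers": 1}
    - {"x": 0,"y": 0,"z": 0,"rx": 0,"ry": 0.28,"rz": 0,"fingers": 1}
    - {"x": 0,"y": 0,"z": 0,"rx": 0,"ry": 0.4,"rz": 0,"fingers": 1}
    - {"x": 0,"y": 0,"z": 0,"rx": 0,"ry": 0.45,"rz": 0,"fingers": 1}
    - {"x": 0,"y": 0,"z": 0,"rx": 0,"ry": 0.45,"rz": 0,"fingers": 1}
    - {"x": 0,"y": 0,"z": 0,"rx": 0,"ry": 0.45,"rz": 0,"fingers": 1}
    - {"x": 0,"y": 0,"z": 0,"rx": 0,"ry": 0.4,"rz": 0,"fingers": 1}
    - {"x": 0,"y": 0,"z": 0,"rx": 0,"ry": 0.28,"rz": 0,"fingers": 1}
    - {"x": 0,"y": 0,"z": 0,"rx": 0,"ry": 0.15,"rz": 0,"fingers": 1}
    - {"x": 0,"y": 0,"z": 0,"rx": 0,"ry": 0.05,"rz": 0,"fingers": 1}
    - {"x": 0,"y": 0,"z": 0,"rx": 0,"ry": 0,"rz": 0,"fingers": 1}
    - {"x": 0,"y": 0,"z": 0,"rx": 0,"ry": 0,"rz": 0,"fingers": 1}
    - {"x": 0,"y": 0,"z": 0,"rx": 0,"ry": 0,"rz": 0,"fingers": 1}
    - {"x": 0,"y": 0,"z": 0,"rx": 0,"ry": 0,"rz": 0,"fingers": 1}

```text
time_s: 31.18
tool_pos: [0.497, -0.1306, 0.1783]
tool_rot: [180.0, -0.1, 177.0]
force: [0.3, -0.5, -4.0]
grip_width: 0.0537
grasp_force: 35.0
```

```bash
python3 tq.py
```

```text
31.375 [ 0.49690725 -0.13062562  0.1780691 ] [ 1.79996625e+02 -1.22880195e-01  1.77000312e+02] F [-0.16 -0.41 -4.14] T [0.0197 0.0872 0.0151] sd [0.0238 0.014  0.0187] Ttool [-0.015   0.0881 -0.0152]
```

The sign flips to +0.088, so the right tin is the one that rattles. I'll set it back in its place, then take it again.

Call:
drive_tool:
  moves:
    - {"x": 20,"y": 1,"z": 10,"rx": 0,"ry": 0,"rz": 0,"fingers": 1}
    - {"x": 45,"y": 1,"z": 40,"rx": 0,"ry": 0,"rz": 0,"fingers": 1}
    - {"x": 49.7,"y": 1,"z": 80,"rx": 0,"ry": 0,"rz": 0,"fingers": 1}
    - {"x": 49.7,"y": 1,"z": 115,"rx": 0,"ry": 0,"rz": 0,"fingers": 1}
    - {"x": 49.7,"y": 1,"z": 136,"rx": 0,"ry": 0,"rz": 0,"fingers": 1}
    - {"x": 49.7,"y": 1,"z": 145,"rx": 0,"ry": 0,"rz": 0,"fingers": 1}
    - {"x": 49.7,"y": 1,"z": 149,"rx": 0,"ry": 0,"rz": 0,"fingers": 1}
    - {"x": 49.7,"y": 1,"z": 149.5,"rx": 0,"ry": 0,"rz": 0,"fingers": 1}
    - {"x": 49.7,"y": 1,"z": 149.5,"rx": 0,"ry": 0,"rz": 0,"fingers": -1}
    - {"x": 49.7,"y": 1,"z": 149.5,"rx": 0,"ry": 0,"rz": 0,"fingers": -1}
    - {"x": 49.7,"y": 1,"z": 149.5,"rx": 0,"ry": 0,"rz": 0,"fingers": -1}
    - {"x": 49.7,"y": 1,"z": 149.5,"rx": 0,"ry": 0,"rz": 0,"fingers": -1}
    - {"x": 49.7,"y": 1,"z": 149.5,"rx": 0,"ry": 0,"rz": 0,"fingers": -1}
    - {"x": 49.7,"y": 1,"z": 149.5,"rx": 0,"ry": 0,"rz": 0,"fingers": -1}

```text
time_s: 33.17
tool_pos: [0.447, -0.1271, 0.029]
tool_rot: [-180.0, -0.1, 177.0]
force: [-0.3, -0.6, 0.2]
grip_width: 0.0865
grasp_force: 0.0
```

```bash
python3 tq.py down3.png; python3 -c "
from h import *
print(delta([.447,-.1268,.029],[180,0,177.0],[.6647,.060,.119],[180,0,177.0]))"
```

```text
33.375 [ 0.44697712 -0.12707413  0.0289402 ] [-1.79996913e+02 -7.92386396e-02  1.76991702e+02] F [-0.08  0.15 -0.25] T [ 0.0058  0.0172 -0.0028] sd [0.021  0.0453 0.0407] Ttool [-0.0049  0.0174  0.0028]
(array([-207.6,  197.9,  -90. ]), array([0., 0., 0.]))
```

View pics/down3.png

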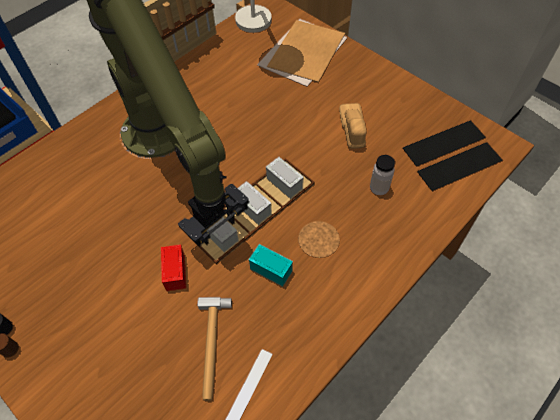

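All three tins stand in their places, with the right tin between the open fingers near (225,235). I'll take it again and carry it to the mat.

Call:
drive_tool:
  moves:
    - {"x": 0,"y": 0,"z": 0,"rx": 0,"ry": -0.001,"rz": 0,"fingers": 1}
    - {"x": 0,"y": 0,"z": 0,"rx": 0,"ry": -0.001,"rz": 0,"fingers": 1}
    - {"x": 0,"y": 0,"z": 0,"rx": 0,"ry": -0.001,"rz": 0,"fingers": 1}
    - {"x": 0,"y": 0,"z": 0,"rx": 0,"ry": -0.001,"rz": 0,"fingers": 1}
    - {"x": 0,"y": 0,"z": 0,"rx": 0,"ry": -0.001,"rz": 0,"fingers": 1}
    - {"x": 0,"y": 0,"z": 0,"rx": 0,"ry": -0.001,"rz": 0,"fingers": 1}
    - {"x": 0,"y": 0,"z": -15,"rx": 0,"ry": -0.001,"rz": 0,"fingers": 1}
    - {"x": 0,"y": 0,"z": -45,"rx": 0,"ry": -0.001,"rz": 0,"fingers": 1}
    - {"x": 0,"y": 0,"z": -80,"rx": 0,"ry": -0.001,"rz": 0,"fingers": 1}
    - {"x": 0,"y": 0,"z": -110,"rx": 0,"ry": -0.001,"rz": 0,"fingers": 1}
    - {"x": 0,"y": 0,"z": -130,"rx": 0,"ry": -0.001,"rz": 0,"fingers": 1}
    - {"x": 0,"y": 0,"z": -130,"rx": 0,"ry": -0.001,"rz": 0,"fingers": 1}
  force: 35

```text
time_s: 34.92
tool_pos: [0.4481, -0.1273, 0.1607]
tool_rot: [-180.0, 0.2, 177.0]
force: [-0.7, 0.1, -5.0]
grip_width: 0.054
grasp_force: 35.0
```

Call:
drive_tool:
  moves:
    - {"x": -10,"y": 10,"z": 0,"rx": 0,"ry": 0,"rz": 0,"fingers": 1}
    - {"x": -30,"y": 28,"z": 0,"rx": 0,"ry": 0,"rz": 0,"fingers": 1}
    - {"x": -55,"y": 52,"z": 0,"rx": 0,"ry": 0,"rz": 0,"fingers": 1}
    - {"x": -80,"y": 76,"z": 0,"rx": 0,"ry": 0,"rz": 0,"fingers": 1}
    - {"x": -105,"y": 100,"z": 0,"rx": 0,"ry": 0,"rz": 0,"fingers": 1}
    - {"x": -130,"y": 124,"z": 0,"rx": 0,"ry": 0,"rz": 0,"fingers": 1}
    - {"x": -155,"y": 148,"z": 0,"rx": 0,"ry": 0,"rz": 0,"fingers": 1}
    - {"x": -180,"y": 172,"z": 8,"rx": 0,"ry": 0,"rz": 0,"fingers": 1}
    - {"x": -198,"y": 189,"z": 18,"rx": 0,"ry": 0,"rz": 0,"fingers": 1}
    - {"x": -207.6,"y": 198,"z": 30,"rx": 0,"ry": 0,"rz": 0,"fingers": 1}
    - {"x": -207.6,"y": 198,"z": 38,"rx": 0,"ry": 0,"rz": 0,"fingers": 1}
    - {"x": -207.6,"y": 198,"z": 40,"rx": 0,"ry": 0,"rz": 0,"fingers": 1}
    - {"x": -207.6,"y": 198,"z": 40,"rx": 0,"ry": 0,"rz": 0,"fingers": 1}
    - {"x": -207.6,"y": 198,"z": 40,"rx": 0,"ry": 0,"rz": 0,"fingers": 1}
    - {"x": -207.6,"y": 198,"z": 40,"rx": 0,"ry": 0,"rz": 0,"fingers": 1}
    - {"x": -207.6,"y": 198,"z": 40,"rx": 0,"ry": 0,"rz": 0,"fingers": 1}

```text
time_s: 36.92
tool_pos: [0.6649, 0.0597, 0.1193]
tool_rot: [-180.0, 0.0, 177.0]
force: [-0.8, 0.5, -4.6]
grip_width: 0.0539
grasp_force: 35.0
```

```bash
python3 tq.py fin.png; python3 -c "
from h import *
o=sensors.get_obs();print(o['joint_velocities'].round(2),o['grip_width'],o['grasp_force'])
print(tins(vision.read_camera('scene'),(185,150,320,265),130,.065),tins(vision.read_camera('top'),(225,210,395,285),200,.065))"
```

```text
37.125 [0.6648631  0.05975809 0.11895649] [-1.79998467e+02 -1.45530454e-02  1.76988598e+02] F [-0.1  -0.18 -4.43] T [ 0.0238  0.0459 -0.0075] sd [0.0239 0.0362 0.019 ] Ttool [-0.0214  0.047   0.0075]
[-0.1   0.04 -0.13 -0.12 -0.01  0.01 -0.02] 0.054081935755258666 34.99984731897712
[(494.0, array([459.6, 134.4]), array([ 55.5, 105.8]), 87.0)] [(995.0, array([461.2, 135. ]), array([ 56. , 105.4]), 87.1)]
```

View pics/fin.png

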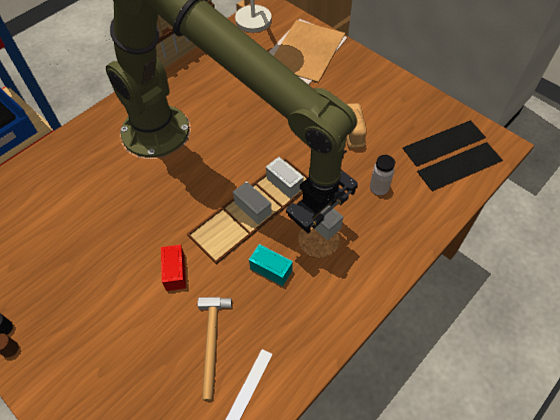

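The tin is upright over the mat at about (320,225) and still. The left tin (284,176) and the middle tin (252,201, in shadow) stand in their places, and the bystanders are untouched.

```bash
python3 -c "
from cell import workorder
print(workorder.sign_off())"
```

```text
the job is handed in; nothing more can be done
None
```

The right tin is the one that rattles, and I handed the job in with it held upright and still about 9 cm above the middle of the mat; the left and middle tins are back in their places, and the jar, hammer and shoe last were left alone.

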